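Set a shelf board out over the sawing bench and hold it for the cut

TASK

Lay the light brown hardboard slip sheet flat and lengthwise on the rubber-topped sawing bench, wholly on it, and lay the white shelf board lengthwise on the sheet, about centred over the bench, with its longer part (seen from the pencil line) towards the bench's left end as the robot sees it. Then slide the board outward on the sheet, square to the bench, until its pencil line stands about 5 mm past the bench's left end, clear for the saw. More than half of it now hangs out, so finish while still holding it down level by the part that is on the bench, never letting the board tip; leave the saw, the tape measure and the mug where they are.

Things in the scene. Friction and masses are not known exactly. Their poses are not given: they have to be found in the camera images.
- bench: Low sawing bench that stands fast on the table: a light wooden slab with a black rubber top, on two cross feet, 200 mm long (its x) x 110 mm wide (its y), top 60 mm above the table, no fence or rim. Origin on the table under its centre. Its x axis points outward, to the working end over which the board is slid (the left end as the robot sees it, roughly +y of the world); z up. The rubber grips the sheet so that it stays put while the smooth board slides on it.
- bench_end (a point): Middle of the top edge of the bench's working (left) end: 100 mm along the bench's x from its origin, 60 mm above the table. Axes as the bench's.
- sheet: Loose slip sheet of smooth light brown hardboard, 140 mm long (its x) x 50 mm wide (its y) x 8 mm thick, about 50 g, lying flat on the table. Origin at the centre of its underside. Either of its ends may point outward.
- board: Loose white-faced shelf board, 280 mm long (its x) x 55 mm wide (its y) x 16 mm thick, about 180 g, lying flat on the table. Origin at the centre of its underside, which is also where it balances. Its x axis points to the end of the longer part, which starts out roughly towards +y of the world and goes outward over the bench's left end.
- pencil_line (a point): Middle of the thin dark pencil line drawn straight across the board's top face (and down its two long sides): 15 mm from the board's middle towards its -x end, so 125 mm from that end and 155 mm from the other. Axes as the board's.
- saw: Bystander: back saw lying flat, 410 mm long (its x), 95 mm wide, 22 mm high, wooden handle towards its -x end; origin on the table under the middle of the saw. Leave it alone.
- tape: Bystander: black tape measure lying on its side, 72 mm (its x) x 60 mm (its y) x 36 mm high; origin under its centre. Leave it alone.
- mug: Bystander: white mug, 82 mm across, 95 mm high, handle towards its +y; origin under its centre. Leave it alone.
There are look-alikes about, which are no part of the job. Several things have the shape of the sheet; the one meant has the colours described above. Of the things that look like the bench, take the one that is nearest to the robot's base at the start.

How it is judged:
On the way, in this order (a step that is already met when the one before it is completed fails the run):
1. the slip sheet lies flat and lengthwise on the bench, wholly on it, let go (z of sheet in the frame of bench between 0.057 and 0.063 m and x of sheet in the frame of bench between -0.035 and 0.035 m and y of sheet in the frame of bench between -0.035 and 0.035 m and angle between the x axis of sheet and the x axis of bench, either way round below 0.15 rad and angle between sheet's own z axis and vertical below 0.06 rad and contact force between the fingers and sheet below 0.1 N), for 0.2 s.
2. the board lies flat on the sheet, its pencil line still at least 40 mm short of the bench's end (z of board in the frame of bench between 0.064 and 0.072 m and x of pencil_line in the frame of bench between -0.08 and 0.06 m and y of board in the frame of bench between -0.035 and 0.035 m and contact force between board and sheet above 0.2 N and angle between board's own z axis and vertical below 0.06 rad), for 0.2 s.
3. the board slides outward lying on the sheet: its line passes through the last 40 to 8 mm before the bench's end (z of board in the frame of bench between 0.062 and 0.073 m and x of pencil_line in the frame of bench between 0.061 and 0.092 m and angle between board's own z axis and vertical below 0.08 rad), for 0.05 s.
At the end, for the whole second after the job is handed in: Fingers hold the board (over 1 N) over the bench; pencil line 0 to 12 mm past the bench's left end (1.5 mm short allowed), board square within 5 degrees, within 35 mm of the bench's middle line, level within 3 degrees, resting and pressing on the sheet (over 0.2 N), which is still flat on the bench (x of pencil_line in the frame of bench between 0.0985 and 0.1125 m and y of board in the frame of bench between -0.035 and 0.035 m and angle between the x axis of board and the x axis of bench, either way round below 0.09 rad and z of board in the frame of bench between 0.062 and 0.073 m and angle between board's own z axis and vertical below 0.06 rad and linear speed of board below 0.02 m/s and contact force between the fingers and board above 1 N and contact force between board and sheet above 0.2 N and x of the grasp point in the frame of bench below 0.095 m and x of sheet in the frame of bench between -0.04 and 0.04 m and y of sheet in the frame of bench between -0.04 and 0.04 m and z of sheet in the frame of bench between 0.057 and 0.063 m); the arm keeps its last pose, push and grip.
It fails at once if the board tips or is dropped (over 20 degrees from level) (angle between board's own z axis and vertical above 0.35 rad).
It fails at once if the saw is disturbed (moved over 30 mm) (distance of saw from where it was at the start of the episode above 0.03 m).
It fails at once if the tape measure is disturbed (moved over 30 mm) (distance of tape from where it was at the start of the episode above 0.03 m).
It fails at once if the mug is disturbed (moved over 30 mm) (distance of mug from where it was at the start of the episode above 0.03 m).
It also fails if it takes over 62 s, if anything falls off the work surface, if the arm or the gripper's body presses on something with over 40 N, if the wrist force passes 120 N, or if a joint passes its speed limit or range.

ROBOT

A 6-joint arm with a two-finger parallel gripper is mounted at the origin on the work surface. World frame = base frame: x ahead of the robot, y to its left, z up, the work surface at z = 0. Lengths are in m, angles in rad, forces in N, time in s.
With the tool pointing down it reaches from about 0.375 to 0.925 m from the base axis. Payload 5.7 kg.
Tool frame: the origin (TCP) lies midway between the tips of the shut fingers; the grasp point (between the pads) lies 19 mm behind it; z points along the fingers, x is the direction in which the jaws open and shut, and the axes are right-handed (so a half turn about z gives the same grasp; the last joint's range is limited). The gripper opens to 88 mm and grips with 3 to 60 N. Pads are 20 mm wide; open, the fingers measure 115 mm over their backs; the gripper's body (75 mm by 178 mm) begins 61 mm behind the grasp point.
Start: joints at [1.223, 0.359, 1.51, -0, 1.272, -0.115], TCP at [0.138, 0.584, 0.223] pointing down, gripper open.
Joint ranges: [-2.97, 2.97], [-1.01, 2.36], [0.21, 2.38], [-0.96, 4.11], [0.2, 2.71], [-2.98, 2.98]. Speed limits (rad/s): [2.39, 2.39, 3.14, 3.14, 3.14, 3.14].

INTERFACE

Orientations are given as a unit quaternion [x, y, z, w].
In Python, from bench import move_ptp, servo_line, goto_joints, move_gripper, sleep, inverse_kinematics, capture, PlanningError, close_job, spot_in, silhouettes, current_clock, current_joint_pos, current_qvel, current_joint_torque, current_position, current_orientation, current_force, current_torque, current_finger_gap gives the robot as it stands. Calls block until the motion is done:
- move_ptp(position, orientation): joint-space move of the TCP to a pose.
- servo_line(position, orientation=None, rate=0.15, contact_N=None): straight line of the TCP; orientation=None keeps the orientation; rate is the mean speed in m/s. With contact_N (N) it stops when the force on the tool has changed by that much, and returns True; else False.
- goto_joints(angles): joint-space move.
- move_gripper(opening): finger opening in m; the grip force is fixed at half the most; returns when the fingers have stopped.
- sleep(seconds).
- inverse_kinematics(position, orientation): joint angles nearest the present ones, or None.
- capture(name): name is "scene" or "top" or "wrist"; returns a dict with "image" (420x560x3 uint8, blue, green, red), "range_z" (420x560 float32, m along the optical axis (not along the pixel's ray), 0 where there is no reading), "intrinsics" (3x3 intrinsics, pixels), "k1" (the pictures are not rectified: a ray, as slopes to the right and down, at radius r is drawn at 1 + k1 r^2 times it, then the intrinsics apply), "R" (3x3) and "t" (3): a world point X has camera coordinates R X + t. Camera axes: x right, y down, z forward; pixel columns grow to the right and rows downward; lengths in m; the calibration is good to about 2 mm. A picture is of the moment at which its call begins.
A pose or a line that the arm cannot do raises PlanningError and nothing moves.
- close_job(): hands the job in, once; it reports no verdict.
Trained networks look in the newest picture that a camera, given by its name, has taken for a name from the list of things; names that differ only in an ending like _2 or _b are one class to them, and where a whole thing is asked for, a point or a joint stands for the part that bears it (a point fixed in the world has none). Each returns a list of dicts, best first, with "conf" (0 to 1); they miss things now and then, are a little off and sometimes report something else, mostly with a low value. They report only what shows in the picture. A call takes as long as a camera call. They do not tell look-alikes from the thing itself.
- spot_in(camera, query): "xy" ([column, row] in pixels, amid what is visible of it).
- silhouettes(camera, query): "region" (420x560 bool, what is visible of it) and "xy" ([column, row] in pixels, amid what is visible of it).
Readings, each from a call of its own:
- current_clock(): time.
- current_joint_pos(): joint angles.
- current_qvel(): joint speeds.
- current_joint_torque(): joint torques, N m.
- current_position(): TCP position.
- current_orientation(): TCP orientation.
- current_force(): force on the tool from outside, world axes, zero at the start.
- current_torque(): the same for the moment, N m.
- current_finger_gap(): finger opening in m.
Only numpy, scipy, OpenCV 4.12 (cv2) and the standard library are available. Lean on these libraries where they do the work, as an engineer would, in place of code of your own. Each camera call takes 0.05 s, during which the arm holds its last target. There are 200 camera calls.

## Working session

There is one attempt and no reset: what is moved stays moved. The work goes in short steps, each a Python script; the robot and the scene stay as the last script left them, time stands still between calls to the robot, and variables do not carry over. Pictures are saved under pics/ and viewed, about 8 in all and at most 12, crops included, and the job is handed in when it is done.

```bash
mkdir -p pics; ls; python3 - <<'E'
from bench import *
import cv2,numpy as np
ims=[]
for n in ["scene","top"]:
    c=capture(n); cv2.imwrite(f"pics/{n}0.png",c["image"]); np.savez(f"{n}0.npz",**c); print(n,c["intrinsics"].tolist(),c["k1"],c["R"].tolist(),c["t"].tolist(), (c["range_z"]>0).mean())
    for q in ["bench","sheet","board"]:
        print(q,[(np.round(d["xy"]),round(d["conf"],2),int(d["region"].sum())) for d in silhouettes(n,q)])
print(current_clock(),current_finger_gap())
E
```

```text
pics
scene [[533.730959095938, 0.0, 284.38781333423907], [0.0, 533.730959095938, 204.97658307490346], [0.0, 0.0, 1.0]] -0.038920841540087986 [[0.7605516280237858, 0.6491480267150336, -0.01296381588681801], [0.43424027981637886, -0.5234035079180238, -0.7331331033885322], [-0.48269721409529837, 0.5519561643020987, -0.6799616108233993]] [-0.412654909534261, -0.21884977217157753, 1.9902726126726626] 0.9913095238095239
bench [(array([138., 314.]), 0.8, 3341), (array([294., 218.]), 0.56, 2151)]
sheet [(array([335., 154.]), 0.68, 357), (array([333., 129.]), 0.57, 305), (array([380., 149.]), 0.54, 360), (array([217., 262.]), 0.36, 500)]
board [(array([264., 192.]), 0.57, 1152)]
top [[494.0587327644572, 0.0, 278.82674863788634], [0.0, 494.0587327644572, 217.3039426751222], [0.0, 0.0, 1.0]] -0.17055056532429053 [[0.04018613500284173, -0.9991775234118654, -0.005417680505947601], [-0.9752638063683657, -0.038043696460356095, -0.21774568915944031], [0.21736048983525197, 0.014034025372766264, -0.9759905038423355]] [-0.0585374615353803, 0.6120229536610087, 1.7671989661506058] 0.995969387755102
bench [(array([419., 247.]), 0.87, 1578), (array([277., 217.]), 0.66, 1626)]
sheet [(array([145., 222.]), 0.86, 463), (array([144., 273.]), 0.81, 474)]
board [(array([260., 266.]), 0.95, 1159)]
0.4 0.08742825156185297
```

View pics/top0.png

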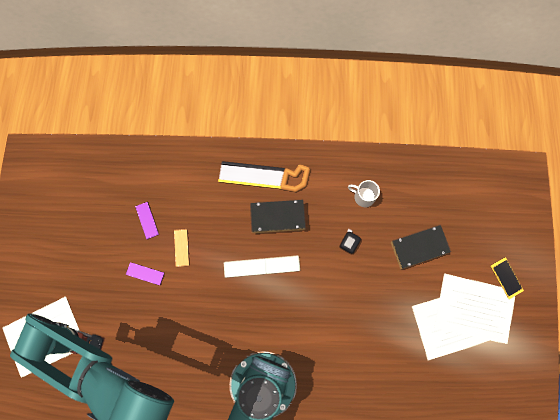

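View pics/scene0.png

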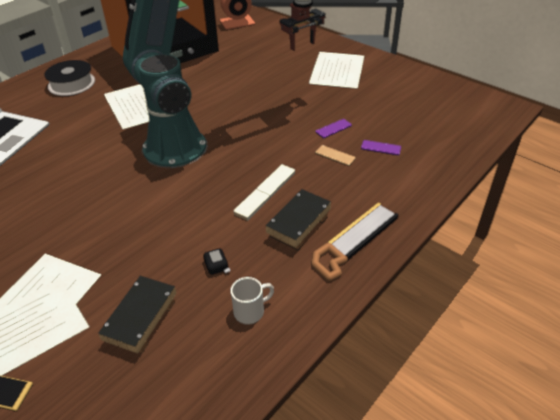

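The top view shows the tan sheet at (181,248), the board at (261,267), two benches at (278,216) and (420,247), and the saw just beyond the first bench at (265,176). The scene view confirms this, with the pencil line visible on the board near (265,190). Next I'll locate everything with depth plus calibration.

```bash
cat > h.py <<'E'
from bench import *
import numpy as np, cv2
from scipy.spatial.transform import Rotation as Rot
def rays(c,uv):
    K=c["intrinsics"]; uv=np.atleast_2d(uv).astype(float)
    d=(uv-K[:2,2])/[K[0,0],K[1,1]]; s=d.copy(); k=float(c["k1"])
    for _ in range(20): s=d/(1+k*(s**2).sum(1,keepdims=True))
    return np.c_[s,np.ones(len(s))]
def at_z(c,uv,z):           # intersect with plane world z
    r=rays(c,uv)@c["R"]; o=-c["R"].T@c["t"]
    return o+r*((z-o[2])/r[:,2])[:,None]
def at_depth(c,uv):
    u=np.round(np.atleast_2d(uv)).astype(int); z=c["range_z"][u[:,1],u[:,0]]
    return (rays(c,uv)*z[:,None]-c["t"])@c["R"]
def tri(views):             # [(c,uv),...] least-squares point
    A=np.zeros((3,3)); b=np.zeros(3)
    for c,uv in views:
        d=(rays(c,uv)@c["R"])[0]; d/=np.linalg.norm(d); P=np.eye(3)-np.outer(d,d); A+=P; b+=P@(-c["R"].T@c["t"])
    return np.linalg.solve(A,b)
def pix(mask): v,u=np.nonzero(mask); return np.c_[u,v]
def box(c,mask,z):
    (x,y),(w,h),a=cv2.minAreaRect(at_z(c,pix(mask),z)[:,:2].astype(np.float32))
    a=np.radians(a)
    if h>w: w,h,a=h,w,a+np.pi/2
    a=(a)%np.pi
    return np.round([x,y,w,h,a],4)
def biggest(m,near):
    n,l,s,ct=cv2.connectedComponentsWithStats(m.astype(np.uint8)); ok=[i for i in range(1,n) if s[i,4]>60]
    return l==min(ok,key=lambda i:np.hypot(*(ct[i]-near))) if ok else None
def down(yaw):              # tool z down, tool x (jaw) at yaw in world
    return Rot.from_matrix(np.array([[np.cos(yaw),np.sin(yaw),0],[np.sin(yaw),-np.cos(yaw),0],[0,0,-1]])).as_quat()
E
python3 - <<'E'
from h import *
C={n:dict(np.load(n+"0.npz")) for n in ["top","scene"]}
nr={"top":{"sheet":(181,248),"board":(261,267),"bench":(278,216),"bench2":(420,247)},"scene":{"sheet":(335,155),"board":(265,190),"bench":(299,215),"bench2":(138,310)}}
cen={}
for n,c in C.items():
    hsv=cv2.cvtColor(c["image"],cv2.COLOR_BGR2HSV)
    for k,p in nr[n].items():
        h=hsv[int(p[1]),int(p[0])]; 
        if k=="sheet": m=(hsv[...,2]>150)&(hsv[...,1]>60)&(hsv[...,1]<180)
        elif k=="board": m=(hsv[...,2]>150)&(hsv[...,1]<70)
        else: m=(hsv[...,2]<75)&(hsv[...,1]<110)
        m=biggest(cv2.morphologyEx(m.astype(np.uint8),cv2.MORPH_CLOSE if k!='sheet' else cv2.MORPH_OPEN,np.ones((3,3))),p)
        z={"sheet":.008,"board":.016}.get(k,.06)
        P=at_depth(c,pix(m)); cen[n,k]=pix(m).mean(0)
        print(n,k,h,m.sum(),"plane",box(c,m,z),"depth z",np.round(np.median(P[:,2]),4),"ctr",np.round(np.median(P[:,:2],0),3))
for k in nr["top"]: print(k,"tri",np.round(tri([(C[n],cen[n,k]) for n in C]),4))
for q in [(265,176),(366,192),(350,242),(147,220),(146,273)]: print(q,np.round(at_depth(C["top"],q),3))
E
```

```text
top sheet [ 23 118 253] 691 plane [0.4534 0.1834 0.2484 0.0618 1.4605] depth z -0.0 ctr [0.463 0.218]
top board [ 30   1 255] 1181 plane [0.4356 0.0245 0.2834 0.0589 1.6996] depth z 0.0152 ctr [0.436 0.024]
top bench [ 6 19 66] 1444 plane [ 0.6233 -0.0292  0.1964  0.1074  1.6778] depth z 0.0595 ctr [ 0.623 -0.03 ]
top bench2 [15 16 64] 1418 plane [ 0.525  -0.5697  0.1979  0.108   1.9192] depth z 0.0556 ctr [ 0.525 -0.57 ]
scene sheet [ 16 113 225] 365 plane [0.4976 0.3347 0.1415 0.0546 0.1296] depth z 0.0057 ctr [0.499 0.337]
scene board [ 26  17 246] 1025 plane [0.4378 0.0245 0.2872 0.0608 1.6988] depth z 0.0158 ctr [0.439 0.015]
scene bench [40 17 46] 1614 plane [ 0.6265 -0.03    0.2025  0.1107  1.6751] depth z 0.0602 ctr [ 0.628 -0.035]
scene bench2 [30 17 45] 2591 plane [ 0.5332 -0.5736  0.2004  0.1109  1.9203] depth z 0.0551 ctr [ 0.532 -0.578]
sheet tri [0.496  0.2441 0.047 ]
board tri [0.435  0.0232 0.0097]
bench tri [ 0.6239 -0.0296  0.0544]
bench2 tri [ 0.5266 -0.5739  0.047 ]
(265, 176) [[0.79  0.027 0.009]]
(366, 192) [[ 0.742 -0.37   0.005]]
(350, 242) [[ 0.535 -0.303  0.046]]
(147, 220) [[0.596 0.478 0.009]]
(146, 273) [[0.39  0.462 0.011]]
```

```bash
python3 - <<'E'
from h import *
M=Rot.from_quat(current_orientation()).as_matrix(); print("jaw yaw now",np.arctan2(M[1,0],M[0,0]))
for nm,p,y in [("sheet",(.498,.335,.01),.13+np.pi/2),("place",(.622,-.01,.07),.106),("board",(.436,.024,.01),.128)]:
    for k in (0,np.pi): 
        q=inverse_kinematics(p,down(y-k)); print(nm,k,None if q is None else np.round(q,2))
C=[]
for i,(x,y) in enumerate([(.44,.335),(.50,.30)]):
    move_ptp((x,y,.27),down(.13+np.pi/2-np.pi)); c=capture("wrist"); C.append(c); np.savez(f"w{i}.npz",**c)
cv2.imwrite("pics/w01.png",np.hstack([cv2.resize(c["image"],(400,300)) for c in C]))
print(current_clock())
E
```

```text
jaw yaw now 1.3380059987555621
sheet 0 [ 0.48  0.61  1.7  -0.    0.83 -1.22]
sheet 3.141592653589793 [ 0.48  0.61  1.7  -0.    0.83  1.92]
place 0 [-0.13  0.55  1.61 -0.    0.98 -0.23]
place 3.141592653589793 [-0.13  0.55  1.61 -0.    0.98  2.91]
board 0 [-0.1   0.47  2.07 -0.    0.61 -0.23]
board 3.141592653589793 [-0.1   0.47  2.07 -0.    0.61  2.91]
2.6917
```

View pics/w01.png

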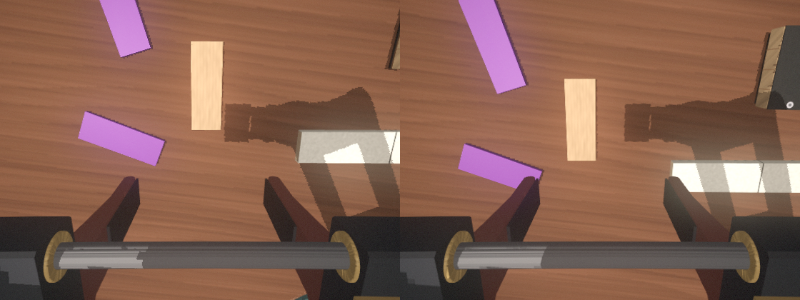

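Both wrist views show the sheet clear, centred at about (207,85) and (180,120) in the half-size frames. The board's -x part lies right of it, and the purple look-alikes left. Next: measure, then grasp.

```bash
cat >> h.py <<'E'
def sheet_mask(c,near):
    h=cv2.cvtColor(c["image"],cv2.COLOR_BGR2HSV); m=((h[...,2]>190)&(h[...,1]>50)&(h[...,1]<150)&(h[...,0]>5)&(h[...,0]<28)).astype(np.uint8)
    return biggest(cv2.morphologyEx(m,cv2.MORPH_OPEN,np.ones((5,5))),near)
E
python3 - <<'E'
from h import *
C=[dict(np.load(f"w{i}.npz")) for i in (0,1)]
V=[]
for c,p in zip(C,[(290,119),(252,168)]):
    m=sheet_mask(c,p); u=pix(m); V.append((c,u.mean(0))); print(m.sum(),box(c,m,.008),"depth z",np.median(at_depth(c,u)[:,2]))
print("tri",tri(V))
E
```

```text
5399 [0.4934 0.334  0.1383 0.0505 0.131 ] depth z 0.007439093452326224
4827 [0.4937 0.3345 0.1393 0.0502 0.1214] depth z 0.007553586944728661
tri [0.49816565 0.33465899 0.00698139]
```

```bash
python3 - <<'E'
from h import *
C=[]
for i,(x,y) in enumerate([(.47,.0),(.47,-.06)]):
    move_ptp((x,y,.33),down(.127-np.pi/2)); c=capture("wrist"); C.append(c); np.savez(f"b{i}.npz",**c)
    hsv=cv2.cvtColor(c["image"],cv2.COLOR_BGR2HSV)
    for d in silhouettes("wrist","bench")[:1]+silhouettes("wrist","board")[:1]: 
        m=d["region"]; print(d["xy"],d["conf"],m.sum(),np.median(at_depth(c,pix(m))[:,2]))
    m=((hsv[...,2]<80)&(hsv[...,1]<110)); 
    P=at_z(c,pix(np.ones_like(m)),.06).reshape(*m.shape,3); m&=(np.hypot(P[...,0]-.624,P[...,1]+.03)<.13)
    m=biggest(cv2.morphologyEx(m.astype(np.uint8),cv2.MORPH_OPEN,np.ones((5,5))),pix(m).mean(0))
    print("bench",box(c,m,.06),np.median(at_depth(c,pix(m))[:,2]))
cv2.imwrite("pics/b01.png",np.hstack([cv2.resize(c["image"],(400,300)) for c in C]))
print(current_clock())
# grasp the sheet
q=down(.127+np.pi/2)
move_ptp((.4955,.3343,.10),q); servo_line((.4955,.3343,.003),contact_N=8,rate=.12); print(current_position(),current_force())
move_gripper(.03); print(current_finger_gap())
servo_line((.4955,.3343,.16),rate=.2); print(current_finger_gap(),current_clock())
E
```

```text
[326.1, 44.4] 0.85 16082 0.05933297970541679
[263.6, 185.4] 0.96 8158 0.01555386959008858
bench [ 0.6111 -0.0312  0.1992  0.0884  1.6913] 0.059352291790186605
[270.0, 42.5] 0.82 14870 0.059323586774533706
[215.5, 179.4] 0.88 8638 0.015547070994677946
bench [ 0.62   -0.0303  0.1978  0.0547  1.6954] 0.05932780768688464
4.5167
[0.49608372 0.33452327 0.00356177] [-0.95994126 -0.4577821  -0.35439884]
0.049538992189156784
0.04952859952281637 9.1417
```

View pics/b01.png

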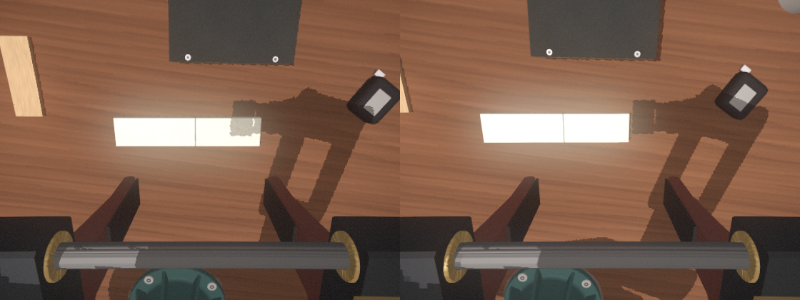

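The sheet is held (gap 49.5 mm). These views show the bench's near edge at half-size (169,63)–(297,64) and the board with its line at (195,132), longer part left (+y) as expected. I'll fit bench and board from the saved views, then place the sheet.

```bash
python3 - <<'E'
from h import *
for i in (0,1):
    c=dict(np.load(f"b{i}.npz")); im=c["image"]; hsv=cv2.cvtColor(im,cv2.COLOR_BGR2HSV)
    # rectified top views at bench top height and at board top height, 1 px = 0.5 mm
    def bev(z,x0,x1,y0,y1):
        X,Y=np.meshgrid(np.arange(x0,x1,.0005),np.arange(y0,y1,.0005),indexing="ij")
        P=np.stack([X,Y,np.full_like(X,z)],-1)@c["R"].T+c["t"]; s=P[...,:2]/P[...,2:]; s=s*(1+float(c["k1"])*(s**2).sum(-1,keepdims=True)); K=c["intrinsics"]
        return X,Y,cv2.remap(im,(s[...,0]*K[0,0]+K[0,2]).astype(np.float32),(s[...,1]*K[1,1]+K[1,2]).astype(np.float32),cv2.INTER_LINEAR)
    X,Y,b=bev(.06,.57,.63,-.16,.10); h=cv2.cvtColor(b,cv2.COLOR_BGR2HSV); d=cv2.morphologyEx(((h[...,1]<110)&(h[...,2]<90)&(b.sum(-1)>0)).astype(np.uint8),cv2.MORPH_OPEN,np.ones((9,9)))
    rows=[r for r in range(0,d.shape[0],6) if d[r].sum()>300]
    ends=np.array([(X[r,0],Y[r,d[r]>0].min(),Y[r,d[r]>0].max()) for r in rows]); 
    for e in (1,2): print("end",e,np.polyfit(ends[:,0]-.62,ends[:,e],1))
    cols=[k for k in range(0,d.shape[1],8) if -.11<Y[0,k]<.05]; near=np.array([(Y[0,k],X[d[:,k]>0,0].min()) for k in cols]); print("near edge",np.polyfit(near[:,0]+.03,near[:,1],1))
    X,Y,b=bev(.016,.38,.50,-.14,.19); h=cv2.cvtColor(b,cv2.COLOR_BGR2HSV); m=biggest(cv2.morphologyEx(((h[...,2]>170)&(h[...,1]<60)).astype(np.uint8),cv2.MORPH_CLOSE,np.ones((9,9))),(320,110))
    print("board",cv2.minAreaRect(np.c_[X[m],Y[m]].astype(np.float32)))
E
```

```text
end 1 [-0.16892231 -0.13127506]
end 2 [0.1160401  0.07019674]
near edge [-0.0516651  0.5718   ]
board ((0.43441253900527954, 0.023163020610809326), (0.05805625021457672, 0.2815757095813751), 7.420014381408691)
end 1 [-0.08830409 -0.13123801]
end 2 [0.1        0.06972632]
near edge [-0.05392824  0.5719375 ]
board ((0.43480783700942993, 0.02339845895767212), (0.059665512293577194, 0.2820250391960144), 7.305753231048584)
```

```bash
cat >> h.py <<'E'
BY=1.677; BC=np.array([.624,-.030,0]); bx=np.array([np.cos(BY),np.sin(BY),0]); by=np.array([-bx[1],bx[0],0])
def B(x,y,z): return BC+bx*x+by*y+[0,0,z]
def inB(p): d=np.asarray(p)-BC; return np.round([d@bx,d@by,d[2]],4)
E
python3 - <<'E'
from h import *
q=down(BY-np.pi/2)
move_ptp(B(.02,0,.16),q); print(servo_line(B(.02,0,.09),rate=.15)); f0=current_force()
print(servo_line(B(.02,0,.0615),rate=.03,contact_N=4),inB(current_position()),current_force()-f0,current_finger_gap())
move_gripper(.075); servo_line(B(.02,0,.17),rate=.2); sleep(.3)
move_ptp(B(-.16,0,.30),q)
c=capture("wrist"); np.savez("s0.npz",**c); cv2.imwrite("pics/s0.png",c["image"])
m=silhouettes("wrist","sheet"); print([(d["xy"],d["conf"]) for d in m])
c2=capture("top"); np.savez("s1.npz",**c2)
print(current_clock())
E
```

```text
False
True [0.02   0.0004 0.0629] [-0.65469318  0.15802781  1.92377139] 0.049381440158814544
[([281.1, 35.1], 0.73)]
14.6
```

View pics/s0.png

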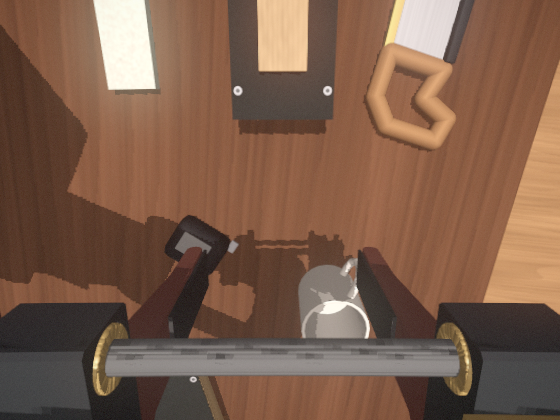

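The sheet lies flat on the bench, its near end at (283,71) with the bench's near end at row 120. Now the board.

```bash
python3 - <<'E'
from h import *
c=dict(np.load("s0.npz")); print("sheet -x end",inB(at_z(c,(283,71),.068)[0]),"bench corners",inB(at_z(c,(234,119),.06)[0]),inB(at_z(c,(332,119),.06)[0]))
P=np.array([.4346,.0233]); q=down(1.699-np.pi/2)
move_ptp((*P,.10),q); servo_line((*P,.004),rate=.12,contact_N=8); print(current_position())
move_gripper(.04); print(current_finger_gap()); 
servo_line((*P,.15),rate=.15); print(current_finger_gap(),current_torque(),current_force())
q=down(BY-np.pi/2); move_ptp(B(0,0,.15),q); servo_line(B(0,0,.09),rate=.1); sleep(.2); f0=current_force()
print(servo_line(B(0,0,.068),rate=.02,contact_N=4),inB(current_position()),current_force()-f0,current_finger_gap())
sleep(.4)
move_gripper(.07); print(current_force()); servo_line(B(0,0,.13),rate=.15)
c=capture("scene"); np.savez("l0.npz",**c); cv2.imwrite("pics/l0.png",cv2.resize(c["image"][120:300,180:440],(780,540)))
print(current_clock())
E
```

```text
sheet -x end [-0.0505  0.0015  0.068 ] bench corners [-0.0988  0.0551  0.06  ] [-0.0988 -0.0522  0.06  ]
[0.43518138 0.02315476 0.00434294]
0.05493533970311558
0.05462844008784887 [-0.09208197  0.0233313   0.01494512] [ 0.12591062 -0.55371318 -1.38474541]
True [0.     0.0002 0.0724] [-0.3849417  -0.95339083  4.8744126 ] 0.05457284697280372
[-0.95380601 -0.91622751 -0.20805321]
22.5083
```

View pics/l0.png

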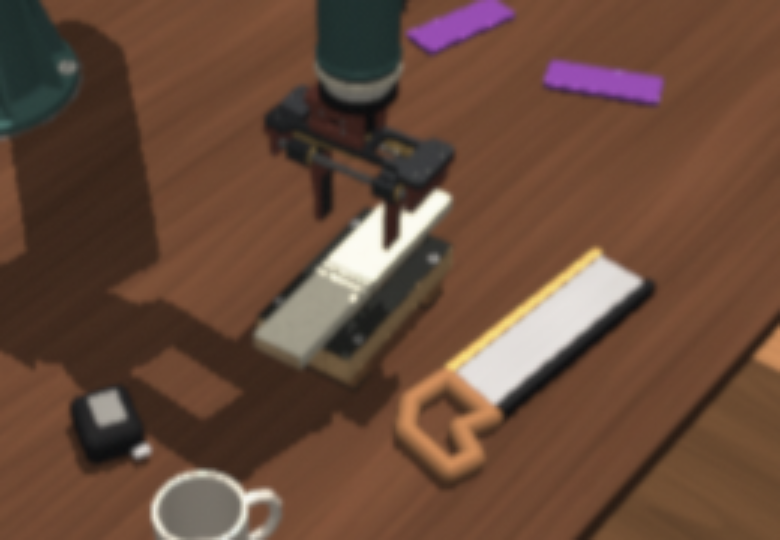

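The board lies lengthwise on the sheet, level, with the line near (340,280) and the saw, mug and tape undisturbed. Next: measure the line with the wrist camera from two places.

```bash
python3 - <<'E'
from h import *
q=down(BY-np.pi/2); o=[]
for i,x in enumerate((-.10,-.06)):
    move_ptp(B(x,0,.30),q); c=capture("wrist"); np.savez(f"p{i}.npz",**c)
    # rectified bench-frame view at board-top height, 1 px = 0.5 mm, x right from -0.15..0.15, y
    X,Y=np.meshgrid(np.arange(-.16,.16,.0005),np.arange(-.07,.07,.0005))
    W=BC+X[...,None]*bx+Y[...,None]*by+[0,0,.084]; P=W@c["R"].T+c["t"]; s=P[...,:2]/P[...,2:]; s=s*(1+float(c["k1"])*(s**2).sum(-1,keepdims=True)); K=c["intrinsics"]
    b=cv2.remap(c["image"],(s[...,0]*K[0,0]+K[0,2]).astype(np.float32),(s[...,1]*K[1,1]+K[1,2]).astype(np.float32),cv2.INTER_LINEAR); o.append(b)
    for y in (-.02,-.01,0,.01,.02):
        r=b[int((y+.07)/.0005)-4:int((y+.07)/.0005)+4].astype(float).mean((0,2)); k=slice(200,380); d=r-cv2.blur(r[None],(31,1))[0]; j=200+d[k].argmin(); print(y,X[0,j],round(d[j],1))
cv2.imwrite("pics/p.png",np.vstack(o)); print(current_clock())
E
```

```text
-0.02 -0.014499999999999874 -72.7
-0.01 -0.014499999999999874 -72.0
0 -0.014499999999999874 -71.0
0.01 -0.014499999999999874 -71.8
0.02 -0.014499999999999874 -73.8
-0.02 -0.015499999999999875 -77.4
-0.01 -0.015499999999999875 -73.7
0 -0.015499999999999875 -71.8
0.01 -0.015499999999999875 -69.3
0.02 -0.015499999999999875 -69.2
23.7
```

View pics/p.png

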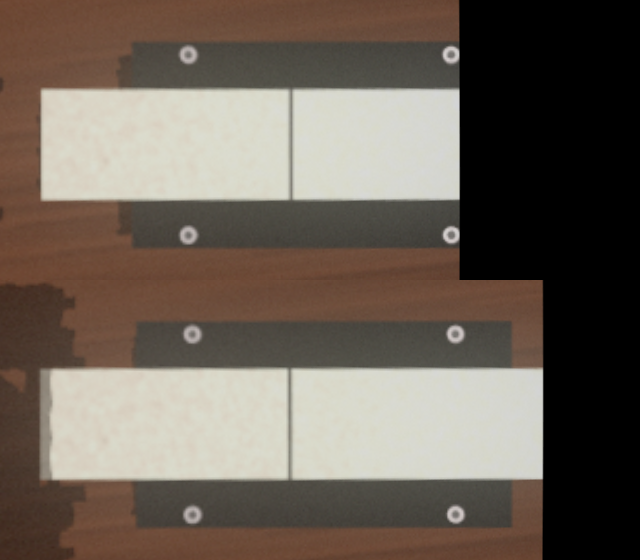

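Line at bench x = -0.015, square, y offset about +2 mm. Now regrasp the short part, press lightly, and slide in segments while watching force.

```bash
python3 - <<'E'
from h import *
q=down(BY-np.pi/2); x0,y0=-.08,.001
move_gripper(.072); move_ptp(B(x0,y0,.13),q); sleep(.2); f0=current_force(); np.save("f0.npy",f0)
print(servo_line(B(x0,y0,.0715),rate=.1,contact_N=8),inB(current_position()))
move_gripper(.04); print("gap",current_finger_gap(),current_force()-f0)
p=inB(current_position()); print(servo_line(B(x0,y0,p[2]-.004),rate=.01,contact_N=4)); p=inB(current_position()); print(p,current_force()-f0)
z=p[2]
for d in (.02,.04):
    servo_line(B(x0+d,y0,z),rate=.04); f=current_force()-f0; print(d,inB(current_position()),f.round(2),current_torque().round(3))
c=capture("scene"); cv2.imwrite("pics/g.png",cv2.resize(c["image"][120:300,180:440],(780,540)))
c=capture("wrist"); cv2.imwrite("pics/gw.png",c["image"]); np.savez("g.npz",**c)
print(current_clock())
E
```

```text
False [-0.0801  0.0007  0.0718]
gap 0.05483687781419115 [-0.02123956 -0.45081882  2.99813188]
True
[-0.0803  0.0005  0.0719] [-0.3952413   0.06603703  4.87336039]
0.02 [-0.0589  0.0008  0.0721] [-0.06  3.    5.44] [ 0.189 -0.043  0.022]
0.04 [-0.0395  0.0007  0.0721] [0.22 1.06 6.02] [-0.161 -0.065  0.007]
27.6333
```

View pics/gw.png

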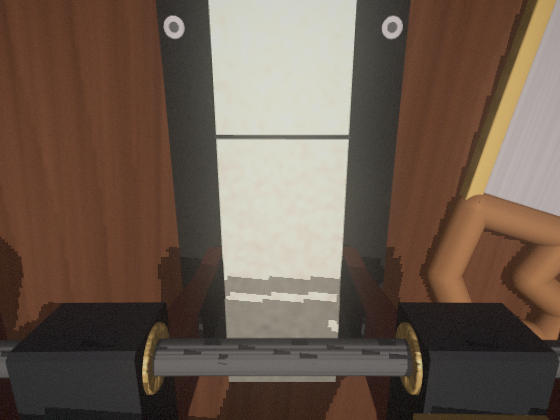

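The line shows at row 137, and the board is square and held between the fingers. The push is about 6 N. Continuing the slide to the 95 mm mark, then checking.

```bash
cat > line.py <<'E'
from h import *
def line_x(c,guess):
    out=[]
    for y in (-.015,-.005,.005,.015):
        xs=np.arange(guess-.02,guess+.02,.00025); W=np.array([B(x,y,.084) for x in xs]); P=W@c["R"].T+c["t"]; s=P[:,:2]/P[:,2:]; s=s*(1+float(c["k1"])*(s**2).sum(1,keepdims=True)); K=c["intrinsics"]
        uv=s*[K[0,0],K[1,1]]+K[:2,2]; g=cv2.remap(c["image"],uv[None,:,0].astype(np.float32),uv[None,:,1].astype(np.float32),1).astype(float).mean(2)[0]
        d=g-cv2.blur(g[None],(41,1))[0]; out.append((round(xs[d.argmin()],4),round(d.min())))
    return out
E
python3 - <<'E'
from line import *
print(line_x(dict(np.load("g.npz")),.025))
f0=np.load("f0.npy"); y0=.001; z=inB(current_position())[2]
for x in (-.02,.0,.02,.031):
    servo_line(B(x,y0,z),rate=.04); f=current_force()-f0; print(inB(current_position()),f.round(2))
    if f[2]<3: z-=.0005
    if f[2]>15: z+=.0003
    c=capture("wrist"); print(line_x(c,x+.065))
cv2.imwrite("pics/e.png",c["image"]); np.savez("e.npz",**c); c=capture("top"); np.savez("et.npz",**c)
print(current_finger_gap(),current_clock())
E
```

```text
[(np.float64(0.026), -97), (np.float64(0.026), -90), (np.float64(0.026), -90), (np.float64(0.026), -96)]
[-0.0188  0.0011  0.0722] [-0.33  3.35  5.41]
[(np.float64(0.0468), -100), (np.float64(0.047), -92), (np.float64(0.0468), -92), (np.float64(0.0465), -94)]
[0.0011 0.0011 0.0722] [-0.63  2.14  6.44]
[(np.float64(0.0663), -98), (np.float64(0.067), -92), (np.float64(0.067), -92), (np.float64(0.067), -96)]
[0.021  0.0011 0.0722] [-0.23  1.51  5.73]
[(np.float64(0.0863), -99), (np.float64(0.0865), -91), (np.float64(0.0868), -92), (np.float64(0.0868), -95)]
[0.0318 0.0011 0.0722] [-0.    1.82  3.39]
[(np.float64(0.0973), -100), (np.float64(0.097), -92), (np.float64(0.0975), -92), (np.float64(0.0978), -98)]
0.0548363358419122 30.2583
```

View pics/e.png

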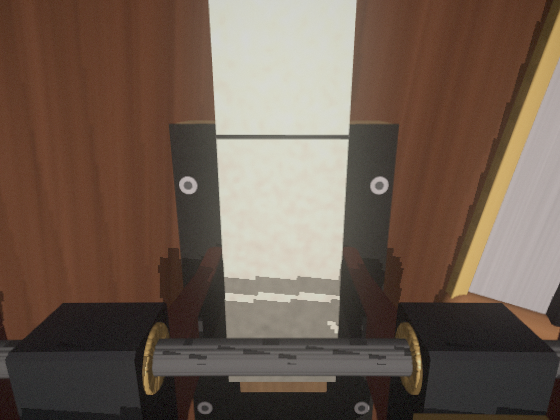

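The line (row 137) is still just short of the bench end (row ~123). I'll measure both in this same picture and finish.

```bash
python3 - <<'E'
from line import *
c=dict(np.load("e.npz")); print("cam",inB(-c["R"].T@c["t"]))
im=c["image"].astype(int)
for u in (190,200,360,385):
    print(u,im[114:130,u].sum(1).tolist())
for uv in [(195,124),(375,124),(195,121),(283,137),(283,391)]: print(uv,inB(at_z(c,uv,.06)[0]),inB(at_z(c,uv,.084)[0]),inB(at_z(c,uv,.068)[0]))
E
```

```text
cam [0.1118 0.0024 0.2337]
190 [244, 239, 234, 239, 242, 237, 268, 285, 297, 275, 201, 182, 187, 187, 181, 188]
200 [247, 251, 244, 250, 244, 243, 281, 309, 294, 260, 198, 200, 202, 192, 195, 198]
360 [266, 270, 273, 275, 275, 274, 289, 310, 320, 292, 235, 211, 219, 218, 213, 211]
385 [228, 240, 235, 231, 232, 236, 238, 251, 279, 265, 205, 183, 174, 175, 179, 176]
(195, 124) [0.1006 0.044  0.06  ] [0.1022 0.0382 0.084 ] [0.1012 0.0421 0.068 ]
(375, 124) [ 0.1006 -0.0417  0.06  ] [ 0.1022 -0.0356  0.084 ] [ 0.1012 -0.0397  0.068 ]
(195, 121) [0.102  0.0439 0.06  ] [0.1034 0.0381 0.084 ] [0.1025 0.042  0.068 ]
(283, 137) [0.0946 0.002  0.06  ] [0.097  0.0021 0.084 ] [0.0954 0.0021 0.068 ]
(283, 391) [-0.0566  0.0019  0.06  ] [-0.0334  0.002   0.084 ] [-0.0489  0.0019  0.068 ]
```

```bash
python3 - <<'E'
from line import *
f0=np.load("f0.npy"); y0=.001; z=inB(current_position())[2]
servo_line(B(.040,y0,z-.0003),rate=.03); sleep(.2); print(inB(current_position()),(current_force()-f0).round(2))
if (current_force()-f0)[2]<5:
    print(servo_line(B(.040,y0,z-.0015),rate=.01,contact_N=4)); sleep(.2); print(inB(current_position()),(current_force()-f0).round(2))
c=capture("wrist"); np.savez("f.npz",**c); print(line_x(c,.106)); 
g=cv2.cvtColor(c["image"],cv2.COLOR_BGR2GRAY).astype(float)
for u in (195,370): r=cv2.blur(g,(9,1))[100:220,u]; j=100+np.diff(r).argmin(); print(u,"end row",j,inB(at_z(c,(u,j+.5),.06)[0]))
a=c["image"]; s=capture("scene"); cv2.imwrite("pics/f.png",np.hstack([cv2.resize(a,(380,400)),cv2.resize(s["image"][120:300,220:400],(400,400))]))
s=s; print(current_finger_gap(),current_clock())
E
```

```text
[0.0398 0.0007 0.0722] [-0.68 -0.22  6.1 ]
[(np.float64(0.105), -98), (np.float64(0.105), -92), (np.float64(0.1052), -91), (np.float64(0.105), -94)]
195 end row 208 [0.0666 0.0466 0.06  ]
370 end row 140 [ 0.1009 -0.0404  0.06  ]
0.05508860690422114 31.0083
```

View pics/f.png

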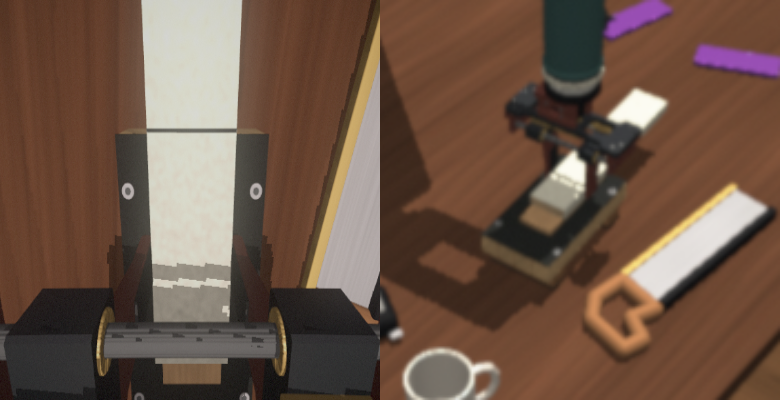

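The line is about 4–5 mm past the end (0.105 against 0.1009), square, with a 6 N push. I'll check level from depth, then hand in.

```bash
python3 - <<'E'
from line import *
c=dict(np.load("f.npz")); uv=np.array([(u,v) for v in range(5,240,5) for u in range(235,335,5)]); W=at_depth(c,uv)
d=(W-BC); x=d@bx; y=d@by; k=np.abs(W[:,2]-.084)<.02; A=np.c_[x,y,np.ones(len(x))][k]; print("slope x,y,z0",np.linalg.lstsq(A,W[k,2],rcond=None)[0],x[k].min(),x[k].max())
f=(current_force()-np.load("f0.npy"))[2]; print(f,current_clock())
s=np.linalg.lstsq(A,W[k,2],rcond=None)[0]
if abs(s[0])<.03 and f>2.5: close_job(); print("handed in")
E
```

```text
slope x,y,z0 [-0.0006587   0.00149221  0.08347544] 0.06081505621923647 0.15381032287333507
5.925020215800661 31.0083
the job is handed in; nothing more can be done
handed in
```

The sheet and board are in place as the task asked, and I handed the job in at about 31 s of the 62 s allowed. No verdict was reported.

**What I did:** I laid the light brown sheet flat on the nearer bench, its centre about 20 mm outward of the bench's middle. I then laid the board centred on it, longer part outward. After that I gripped the board's short part again and slid it out along the sheet under a light push of about 3–6 N.

**Last checks before handing in:**
- **Pencil line:** it stood about 4–5 mm past the bench end. The wrist camera put the line at 105.0 mm along the bench. The end itself read 100.9 mm, against 100 mm nominal. One of the two end readings picked the wrong edge, so I ignored it.
- **Square:** the line read the same across the board's width to within 0.2 mm.
- **Level:** the depth fit gave a slope under 0.002, with the board's top at about 83.5 mm (84 mm expected).
- **Grip and push:** the fingers held the board (gap 55 mm) about 40 mm along the bench, with a downward push of about 6 N.
- **Sheet:** at the check 9 mm before the end of the slide its centre was still at about 21 mm, so it had not moved noticeably.
- **Saw, tape and mug:** nothing touched them, and what I could see of them in the pictures looked undisturbed. I did not measure their positions.

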